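# Free the ratchet stay, lower the UV shield and light the gel viewer

## Task

The clear UV shield of the gel viewer is propped open on its toothed stay. With your fingertips press the thumb pad of the pawl lever on the shield's right side arm until the pawl is out of the teeth and, keeping it pressed, push the arm down without forcing or slamming it until the shield is fully closed over the gel tray; then let go of the pad and press the lamp button on the front of the viewer and let it come back. Do not switch the lamp on while the shield is open, lift nothing, and leave the gel tray and the things around the viewer where they are.

Things in the scene. Friction and masses are not known exactly. Their poses are not given: they have to be found in the camera images.
- viewer: Gel viewer, fixed on the bench: white case 260 mm wide, 68 mm high, dark glass window on top (71 mm up), low apron along its front (50 mm high). Origin on the bench; +x to its back, -x to its front (faces the robot), +y to its left seen from the robot. Case spans x -0.190 to 0.122, y -0.130 to 0.130.
- hinge_line (a point): Middle of the shield's hinge line, which runs along the viewer's y at the back of the viewer (viewer x 0.098), 108 mm above the bench. Its axes are those of viewer. A toothed steel quadrant (five teeth 0.26 rad apart, 57 mm radius) stands at the right end of the line.
- shield (a joint): Opening angle of the clear shield and its side arms (0.55 kg, reaches 213 mm ahead of the hinge), rad: 0 = fully closed (stop), grows as its front rises, starts at 0.70 to 1.06. With the pawl in the teeth it cannot go down (up to 0.1 rad of play). Stiff damped hinge, 5 N m s/rad: with the pawl free it stays where it is and goes down when pushed. Closed, its top is 116 mm above the bench.
- pawl (a joint): Angle of the steel pawl lever on the shield's right arm, rad: 0 = sprung in, nose in the teeth; grows as the thumb pad is pressed; free of the teeth from about 0.14; 0.21 = its stop on the arm, after which the push goes into the arm. Takes 2 to 6 N at the pad, then 5 to 12 N to push the arm down at 30 to 60 mm/s; springs back when let go and catches the next tooth if let go half way.
- thumb_pad (a point): Centre of the top of the black ribbed thumb pad, 34 mm wide (y) x 36 mm long, on the pawl lever outside the right arm (viewer y -0.137), 150 mm ahead of the hinge line and 34 mm above the arm. Rides on the arm: moves down and frontward on an arc about the hinge. Pressing it fully moves it 18 mm. Face level with the shield at 0.4 to 0.6 rad. Shield closed and pad pressed: 125 mm above the bench.
- lamp_button (a joint): Travel of the lamp push button, m: 0 = up, 0.005 = fully pressed; spring, about 4 N when fully down. It counts as pressed beyond 0.0035.
- lamp_button_top (a point): Centre of the top of the lamp button: the only round push button, grey, 22 mm across, in a black collar on the left half of the front apron (viewer x -0.160, y 0.060). Pressed straight down.
- gel_tray: Clear gel casting tray, 100 x 120 x 23 mm, open at front and back, standing loose on the dark glass under the shield; the closed shield clears it. Origin: centre of its underside. To be left alone.
- black_comb: Black gel comb, 160 mm long, 12 mm wide, 30 mm high, loose, standing to the left of the viewer. Origin: centre of its underside. Bystander.
- lab_timer: White timer, 66 x 66 x 18 mm, loose, to the left of the viewer's front. Origin: centre of its underside. Bystander.
- front_marker: Marker with red cap, 143 mm long, 14 mm thick, loose, lying in front of the viewer. Origin: middle of its underside. Bystander.
- side_marker: Marker with black cap, 143 mm long, 14 mm thick, loose, lying to the right of the viewer, in front of the gel tank. Origin: middle of its underside. Bystander.

How it is judged:
By the outcome, as a careful person would: the job done as asked, in the order asked, and still so for the second after the job is handed in, with the robot touching nothing.
It also fails if it takes over 51 s, if anything falls off the work surface, if the arm or the gripper's body presses on something with over 40 N, if the wrist force passes 120 N, or if a joint passes its speed limit or range.

## Robot

A 6-joint arm with a two-finger parallel gripper is mounted at the origin on a cart in front of the work surface, level with it; the furniture and walls round the work are solid. World frame = base frame: x ahead of the robot, y to its left, z up, the work surface at z = 0. Lengths are in m, angles in rad, forces in N, time in s.
With the tool pointing down it reaches from about 0.3 to 0.875 m from the base axis. Payload 6.4 kg.
Tool frame: the origin (TCP) lies between the finger pads; the fingertips stand 19 mm ahead of it and the grasp point (between the pads) is the TCP (ctrl.tips_ahead is the z of the fingertips in the tool frame, in m); z points along the fingers, y is the line along which they close (so a half turn about z gives the same grasp; the last joint's range is limited). The gripper opens to 85 mm and grips with 20 to 120 N. Pads are 22 mm wide; open, the fingers measure 114 mm over their backs; the gripper's body (76 mm by 85 mm) begins 54 mm behind the grasp point. The pads swing forward as they close: fully open they stand 13 mm farther back than shut.
Start: joints at [-1.342, 0.181, 1.607, -0, 1.354, -0.206], TCP at [0.242, -0.522, 0.25] pointing down, gripper open.
Joint ranges: [-2.99, 2.99], [-0.89, 2.07], [0.3, 2.58], [-1.14, 4.28], [0, 2.63], [-3.12, 3.12]. Speed limits (rad/s): [2.57, 2.57, 3.01, 3.14, 3.14, 3.14].

## Interface

Orientations are given as a unit quaternion [w, x, y, z].
In Python, from bench import readout, vision, ctrl gives the robot as it stands.
- The arm moves only by the tool play_rows, never from a script. Its arguments are lists of equal length, an entry for each row: "xyz": the shift along the tool's x, y, z in mm, a list of three; "rot": the turn, a rotation vector about the tool's x, y, z in rad, a list of three; "grip": the opening, from 0 (shut) to 1 (fully open). In form: {"xyz": [[x, y, z], ...], "rot": [[rx, ry, rz], ...], "grip": [grip, ...]}. A call has exactly 10 rows; each row is the pose to reach, as a shift and turn from the pose commanded when the call began, along the tool's axes at that moment; what a row does not reach only later rows make up. A row lasts 1/8 s, in which the tool goes at most 62.5 mm and 10.7 degrees, less where a joint would pass 70% of its speed; a pose out of reach is approached as far as the arm can. A call with a gripper value outside its range is refused whole. The fingers move at their own pace and stop on an object; the grip force is fixed at half the most. Time passes only in rows, so rows that repeat a pose let the fingers close, or fill a call up. It gives the time, the measured TCP pose, the force, the opening and the grip force at its end, in the units of the state.
- readout.get_obs(): the state, without advancing time (a new reading comes with each control period).
- vision.camera(name): name is "side" or "top"; returns a dict with "color" (480x640x3 uint8, red, green, blue), "depth" (480x640 float32, m along the optical axis (not along the pixel's ray), 0 where there is no reading), "camera_matrix" (3x3 intrinsics, pixels), "k1" (the pictures are not rectified: a ray, as slopes to the right and down, at radius r is drawn at 1 + k1 r^2 times it, then the intrinsics apply), "extrinsics" (4x4, takes a point from camera to world coordinates). Camera axes: x right, y down, z forward; pixel columns grow to the right and rows downward; lengths in m; the calibration is good to about 2 mm. A picture is of the moment at which its call begins.
- ctrl.hand_in(): hands the job in; it is judged then, once.
The state is a dict: "time_s": time; "q": joint angles; "dq": joint speeds; "joint_efforts": joint torques, N m; "eef_pos": TCP position; "eef_rot": TCP orientation; "wrist_force": force on the tool from outside, world axes, zero at the start; "torque": the same for the moment, N m; "opening": opening from 0.0 (shut) to 1.0 (fully open); "grasp_force": force on a finger pad.
Only numpy, scipy, OpenCV 4.12 (cv2) and the standard library are available. Lean on these libraries where they do the work, as an engineer would, in place of code of your own. Each camera call takes 0.05 s, during which the arm holds its last target. There are 200 camera calls.

## Working session

There is one attempt and no reset: what is moved stays moved. The work goes in short steps, Python scripts to look and compute and a tool call to move; the robot and the scene stay as the last step left them, time stands still between calls to the robot, and variables do not carry over. Pictures are saved under pics/ and viewed, at most 10 in all, crops included, and the job is handed in when it is done.

Besides the shell and the picture viewer there is one more tool, called after "Emit:" by a JSON object that holds its "api" and its "payload", one argument or row to a line. play_rows: Moves the arm, as the interface text tells. Its arguments: {"type":"object","properties":{"xyz":{"type":"array","items":{"type":"array","items":{"type":"number"}}},"rot":{"type":"array","items":{"type":"array","items":{"type":"number"}}},"grip":{"type":"array","items":{"type":"number"}}},"required":["xyz","rot","grip"]}

```bash
mkdir -p pics; ls
cat > h.py <<'E'
import numpy as np, cv2
from bench import readout, vision, ctrl
def cloud(c):
    K=c["camera_matrix"];d=c["depth"];v,u=np.mgrid[:480,:640]
    x=(u-K[0,2])/K[0,0];y=(v-K[1,2])/K[1,1];k=c["k1"]
    a,b=x.copy(),y.copy()
    for _ in range(8):
        s=1+k*(a*a+b*b);a,b=x/s,y/s
    P=np.stack([a*d,b*d,d],-1);E=c["extrinsics"]
    return P@E[:3,:3].T+E[:3,3], np.stack([a,b,np.ones_like(a)],-1)@E[:3,:3].T, E[:3,3]
def project(c,p):
    E=c["extrinsics"];q=E[:3,:3].T@(np.asarray(p)-E[:3,3]);a,b=q[:2]/q[2];s=1+c["k1"]*(a*a+b*b);K=c["camera_matrix"]
    return K[0,0]*a*s+K[0,2],K[1,1]*b*s+K[1,2]
E
python3 - <<'E'
from h import *
for n in("top","side"):
    c=vision.camera(n);cv2.imwrite(f"pics/{n}0.png",c["color"][...,::-1]);np.savez(f"{n}0.npz",**c)
    print(n,c["extrinsics"].round(3).tolist(),c["camera_matrix"][0,0],c["k1"])
o=readout.get_obs();print(o["time_s"],o["eef_pos"],o["eef_rot"],o["wrist_force"],ctrl.tips_ahead)
E
```

```text
pics
top [[0.211, -0.939, 0.272, 0.336], [-0.978, -0.204, 0.054, 0.114], [0.005, -0.277, -0.961, 0.944], [0.0, 0.0, 0.0, 1.0]] 437.53251070385414 0.021499496015254034
side [[-0.96, -0.1, 0.263, 0.258], [-0.281, 0.378, -0.882, 1.217], [-0.012, -0.92, -0.391, 0.596], [0.0, 0.0, 0.0, 1.0]] 548.3617542224059 0.006139701514334636
0.1 [ 0.24210994 -0.52101254  0.24944894] [-8.08834391e-04  9.76460230e-01  2.15696000e-01 -1.36479390e-05] [-0.59679129  0.92726219  0.31737389] 0.019
```

View pics/top0.png

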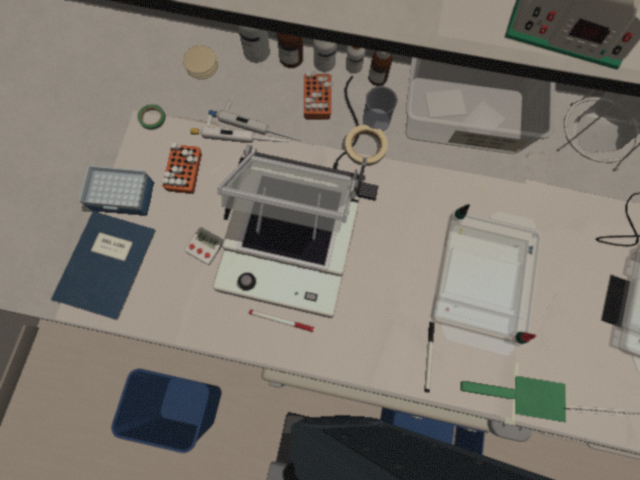

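View pics/side0.png

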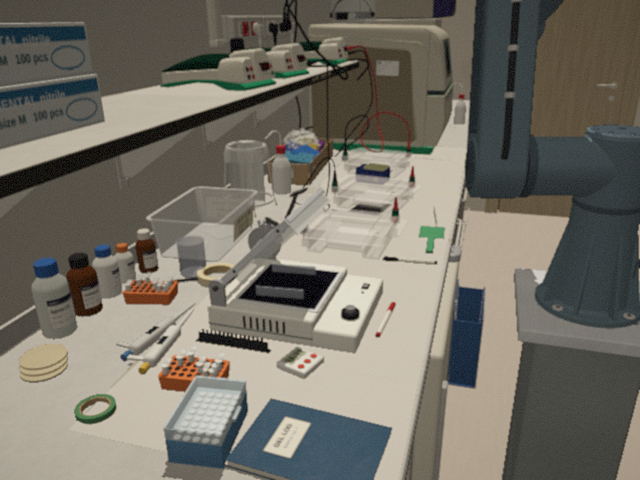

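The top view shows the round lamp button at (247,281), the black thumb pad at (368,191), and the viewer's front corners at about (216,289) and (333,315). The side view shows the raised shield and the pad at about (297,197).

Run:
```python
from h import *
c=dict(np.load("top0.npz"));P,R,O=cloud(c)
col=c["color"].astype(int)
for n,(u,v) in dict(button=(247,281),pad=(368,191),pad2=(371,190),apronL=(225,280),apronR=(330,300),mid=(280,290),caseR=(340,255)).items():
    print(n,P[v,u].round(4),col[v,u])
# apron/case points: bright, z 0.04..0.075
m=(P[...,2]>.035)&(P[...,2]<.078)&(col.min(-1)>120);m[:200]=0;m[:,:200]=0;m[:,360:]=0;m[325:]=0
m=cv2.morphologyEx(m.astype(np.uint8),cv2.MORPH_OPEN,np.ones((3,3)))>0
n,l,s,_=cv2.connectedComponentsWithStats(m.astype(np.uint8));k=1+s[1:,4].argmax();m=l==k
p=P[m];print(s[k],p.min(0),p.max(0))
ap=p[(p[:,2]<.055)];r=cv2.minAreaRect((p[:,:2]*1000).astype(np.float32));print(r,cv2.boxPoints(r));
r=cv2.minAreaRect((ap[:,:2]*1000).astype(np.float32));print("apron",r,cv2.boxPoints(r),np.median(ap[:,2]))
# dark pad blob
d=(col.max(-1)<70)&(P[...,2]>.1);d[:175]=0;d[210:]=0;d[:,:350]=0;d[:,385:]=0
print("pad blob",d.sum(),np.median(P[d],0),P[d].min(0),P[d].max(0))
v,u=np.nonzero(d);print(u.min(),u.max(),v.min(),v.max())
cv2.imwrite("pics/crop.png",cv2.resize(c["color"][140:330,190:400,::-1],None,fx=3.1,fy=3.1,interpolation=cv2.INTER_CUBIC))
```

```text
button [0.477  0.2806 0.074 ] [111 105 103]
pad [0.6493 0.0838 0.2374] [57 53 52]
pad2 [0.6525 0.079  0.2369] [64 61 60]
apronL [0.4731 0.3298 0.0517] [178 181 166]
apronR [0.4784 0.109  0.0505] [178 182 168]
mid [0.4766 0.2137 0.0526] [179 184 170]
caseR [0.5713 0.1077 0.0685] [178 182 168]
[ 212  251  131   65 4539] [0.44914526 0.09342042 0.04230006] [0.53528185 0.35527892 0.06489687]
((492.4377746582031, 224.64736938476562), (261.7963562011719, 83.71858215332031), 89.15660095214844) [[448.65625  94.37953]
 [532.3658   93.14723]
 [536.2193  354.91522]
 [452.50977 356.14752]]
apron ((492.4377746582031, 224.64736938476562), (261.7963562011719, 83.71858215332031), 89.15660095214844) [[448.65625  94.37953]
 [532.3658   93.14723]
 [536.2193  354.91522]
 [452.50977 356.14752]] 0.05022573960268467
pad blob 336 [0.65171317 0.09244825 0.23706911] [0.33628872 0.06971098 0.10699296] [0.73521464 0.12124208 0.94400443]
350 376 175 201
```

View pics/crop.png

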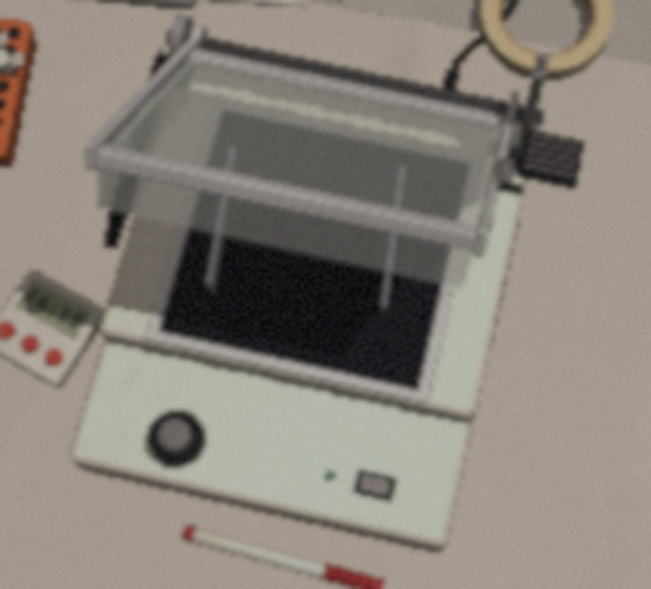

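The crop confirms the button in its black collar (crop 175,437) and the ribbed pad (crop 552,158). The measurements agree with a viewer origin near (0.641, 0.223), yaw -0.015 and shield about 0.75 rad. I'll move above the pad with the fingers shut and the tool aligned to the viewer.

Emit:
{"api": "play_rows", "payload": {
  "xyz": [
    [0,0,-40],
    [30,-18,-80],
    [80,-48,-110],
    [140,-84,-110],
    [200,-120,-110],
    [260,-157,-110],
    [320,-193,-110],
    [380,-229,-110],
    [440,-265,-110],
    [500,-301,-110]
  ],
  "rot": [
    [0,0,0],
    [0,0,0.05],
    [0,0,0.1],
    [0,0,0.15],
    [0,0,0.2],
    [0,0,0.25],
    [0,0,0.3],
    [0,0,0.35],
    [0,0,0.4],
    [0,0,0.45]
  ],
  "grip": [0,0,0,0,0,0,0,0,0,0]
}}

```text
time_s: 1.35
eef_pos: [0.5385, -0.0819, 0.3601]
eef_rot: [0.0, 1.0, -0.008, -0.0]
wrist_force: [-0.4, -1.0, -0.5]
opening: -0.001
grasp_force: 0.0
```

Run:
```python
from h import *
from scipy.spatial.transform import Rotation as Ro
o=readout.get_obs();q=o["eef_rot"];print(o["time_s"],o["eef_pos"].round(4),o["opening"],ctrl.tips_ahead);print(Ro.from_quat(np.r_[q[1:],q[0]]).as_matrix().round(3),o["q"])
c=dict(np.load("top0.npz"));P,R,O=cloud(c)
for a,(u,v,r) in dict(button=(247,281,3),pad=(368,191,5)).items():
    p=P[v-r:v+r+1,u-r:u+r+1].reshape(-1,3);print(a,np.median(p,0),p.std(0))
    if a=="pad":
        A=np.c_[p[:,:2]-p[:,:2].mean(0),np.ones(len(p))];print("plane",np.linalg.lstsq(A,p[:,2],rcond=None)[0])
print("collar",P[281,236:260,2].round(3))
# pixel rays at heights
for u,v,z in((247,281,.07),(368,191,.237)):
    r=R[v,u];print((O+r*(z-O[2])/r[2]).round(4))
c=dict(np.load("side0.npz"));P,_,_=cloud(c)
print(project(c,[.65,.084,.237]),project(c,[.477,.281,.07]))
for w in((.65,.084,.237),(.477,.281,.07)):
    u,v=map(int,np.round(project(c,w)));print(P[v-2:v+3:2,u-2:u+3:2].reshape(-1,3).round(3).tolist())
```

```text
1.35 [ 0.5385 -0.0819  0.3601] -0.0005568587672038065 0.019
[[ 1.    -0.017 -0.   ]
 [-0.017 -1.    -0.   ]
 [-0.     0.    -1.   ]] [-3.68924989e-01  4.17765156e-02  1.54020188e+00 -1.66286591e-04
  1.55976502e+00  1.21869958e+00]
button [0.47732432 0.28078509 0.07092062] [0.00396548 0.00391148 0.00250051]
pad [0.64859254 0.08415094 0.23891839] [0.04043923 0.00667459 0.08991743]
plane [-2.17756566  0.23156979  0.2507474 ]
collar [0.051 0.063 0.062 0.061 0.063 0.069 0.071 0.074 0.069 0.072 0.074 0.074
 0.07  0.07  0.07  0.066 0.063 0.063 0.062 0.061 0.059 0.051 0.055 0.05 ]
[0.4776 0.2814 0.07  ]
[0.6495 0.0838 0.237 ]
(np.float64(298.1451048795335), np.float64(190.60116185114313)) (np.float64(351.5112259281342), np.float64(305.68665184827813))
[[0.923, -0.68, 0.001], [0.918, -0.688, -0.002], [0.911, -0.691, -0.002], [0.656, 0.08, 0.235], [0.651, 0.083, 0.236], [0.642, 0.096, 0.24], [0.65, 0.1, 0.236], [0.643, 0.106, 0.238], [0.641, 0.099, 0.237]]
[[0.49, 0.238, 0.049], [0.487, 0.236, 0.049], [0.482, 0.235, 0.049], [0.48, 0.282, 0.07], [0.476, 0.28, 0.069], [0.472, 0.279, 0.069], [0.477, 0.292, 0.071], [0.473, 0.293, 0.072], [0.47, 0.29, 0.071]]
```

Both cameras agree: pad (0.650, 0.084, 0.237), button (0.478, 0.281, 0.071), collar at 0.062. I'll go over the pad and descend to just above it.

Emit:
{"api": "play_rows", "payload": {
  "xyz": [
    [30,-42,5],
    [62,-92,20],
    [95,-142,40],
    [109,-167,60],
    [109,-167,60],
    [109,-167,70],
    [109,-167,80],
    [109,-167,88],
    [109,-167,93],
    [109,-167,93]
  ],
  "rot": [
    [0,0,0],
    [0,0,0],
    [0,0,0],
    [0,0,0],
    [0,0,0],
    [0,0,0],
    [0,0,0],
    [0,0,0],
    [0,0,0],
    [0,0,0]
  ],
  "grip": [0,0,0,0,0,0,0,0,0,0]
}}

```text
time_s: 2.6
eef_pos: [0.649, 0.0811, 0.2669]
eef_rot: [-0.0, 1.0, -0.008, -0.0]
wrist_force: [-0.5, -0.9, 0.5]
opening: -0.003
grasp_force: 0.0
```

Run:
```python
from h import *
a=[]
for n,(u,v) in dict(top=(368,185),side=(298,190)).items():
    c=vision.camera(n);a.append(cv2.resize(c["color"][v-55:v+55,u-70:u+70,::-1],None,fx=4,fy=4,interpolation=cv2.INTER_CUBIC))
    np.savez(f"{n}1.npz",**c)
cv2.imwrite("pics/near.png",cv2.resize(np.hstack(a),(800,314)))
```

```text
(no output)
```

View pics/near.png

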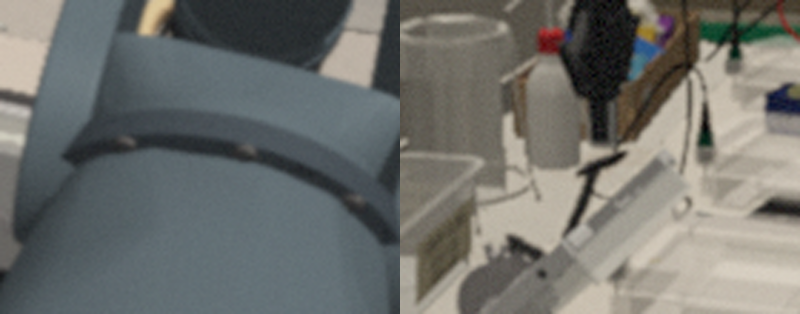

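The near view shows the fingertips right above the pad centre (crop 600,140 over 605,165), with the pad tilted front-up. I'll compute the arc waypoints next: press, then close.

```bash
cat > path.py <<'E'
from h import *
from scipy.spatial.transform import Rotation as Ro
hx,hz=.7365,.108
def tip(th,a,b): return np.array([hx-a*np.cos(th)+b*np.sin(th),hz+a*np.sin(th)+b*np.cos(th)])
def tcp(t,al): return t-.019*np.array([np.sin(al),-np.cos(al)])
# list of (th,a,b,alpha)
W=[(.75,.150,.046,-.12),(.75,.150,.042,-.25),(.75,.150,.038,-.25),(.75,.150,.034,-.25)]
for i in range(1,7): W.append((.75,.150+.003*i/6,.034-.019*i/6,-.25+.15*i/6))
th=.75
for i in range(19):
    th=max(th-.04,-.01);W.append((th,.153,.0155,-.1+.6*(.75-th)/.75))
W.append((-.015,.153,.0155,.5))
p0=np.array([.649,.2669]);a0=0
for k in range(0,30,10):
    X,R=[],[]
    for (t,a,b,al) in W[k:k+10]:
        p=tcp(tip(t,a,b),al);d=p-p0
        # tool x=(cos a0, sin a0), tool z=(sin a0,-cos a0) in (x,z)
        X.append([round(1000*(d@[np.cos(a0),np.sin(a0)]),1),-2 if k==0 else 0,round(1000*(d@[np.sin(a0),-np.cos(a0)]),1)]);R.append([0,round(al-a0,3),0])
    print(k,X,R,"end",p.round(4),al);p0,a0=p,al
E
python3 path.py
```

```text
0 [[np.float64(11.4), -2, np.float64(4.1)], [np.float64(11.1), -2, np.float64(7.5)], [np.float64(8.3), -2, np.float64(10.4)], [np.float64(5.6), -2, np.float64(13.4)], [np.float64(2.6), -2, np.float64(15.2)], [np.float64(-0.4), -2, np.float64(17.1)], [np.float64(-3.3), -2, np.float64(19.0)], [np.float64(-6.3), -2, np.float64(20.9)], [np.float64(-9.3), -2, np.float64(22.8)], [np.float64(-12.3), -2, np.float64(24.7)]] [[0, -0.12, 0], [0, -0.25, 0], [0, -0.25, 0], [0, -0.25, 0], [0, -0.225, 0], [0, -0.2, 0], [0, -0.175, 0], [0, -0.15, 0], [0, -0.125, 0], [0, -0.1, 0]] end [0.6367 0.2422] -0.1
10 [[np.float64(-4.4), 0, np.float64(4.2)], [np.float64(-8.9), 0, np.float64(9.0)], [np.float64(-13.3), 0, np.float64(13.9)], [np.float64(-17.4), 0, np.float64(19.0)], [np.float64(-21.3), 0, np.float64(24.3)], [np.float64(-25.0), 0, np.float64(29.7)], [np.float64(-28.5), 0, np.float64(35.2)], [np.float64(-31.8), 0, np.float64(40.9)], [np.float64(-34.9), 0, np.float64(46.7)], [np.float64(-37.7), 0, np.float64(52.6)]] [[0, 0.032, 0], [0, 0.064, 0], [0, 0.096, 0], [0, 0.128, 0], [0, 0.16, 0], [0, 0.192, 0], [0, 0.224, 0], [0, 0.256, 0], [0, 0.288, 0], [0, 0.32, 0]] end [0.5939 0.1936] 0.2200000000000001
20 [[np.float64(-4.3), 0, np.float64(4.9)], [np.float64(-8.5), 0, np.float64(10.0)], [np.float64(-12.4), 0, np.float64(15.2)], [np.float64(-16.1), 0, np.float64(20.6)], [np.float64(-19.6), 0, np.float64(26.1)], [np.float64(-22.9), 0, np.float64(31.7)], [np.float64(-26.0), 0, np.float64(37.5)], [np.float64(-28.8), 0, np.float64(43.4)], [np.float64(-31.4), 0, np.float64(49.3)], [np.float64(-31.4), 0, np.float64(50.0)]] [[0, 0.032, 0], [0, 0.064, 0], [0, 0.096, 0], [0, 0.128, 0], [0, 0.16, 0], [0, 0.192, 0], [0, 0.224, 0], [0, 0.256, 0], [0, 0.288, 0], [0, 0.28, 0]] end [0.5742 0.1379] 0.5
```

Emit:
{"api": "play_rows", "payload": {
  "xyz": [
    [11,-2,4],
    [11,-2,7.5],
    [8,-2,10.5],
    [5.5,-2,13.5],
    [2.5,-2,15],
    [-0.5,-2,17],
    [-3.5,-2,19],
    [-6.5,-2,21],
    [-9.5,-2,23],
    [-12.5,-2,25]
  ],
  "rot": [
    [0,-0.12,0],
    [0,-0.25,0],
    [0,-0.25,0],
    [0,-0.25,0],
    [0,-0.225,0],
    [0,-0.2,0],
    [0,-0.175,0],
    [0,-0.15,0],
    [0,-0.125,0],
    [0,-0.1,0]
  ],
  "grip": [0,0,0,0,0,0,0,0,0,0]
}}

```text
time_s: 3.95
eef_pos: [0.636, 0.0837, 0.2444]
eef_rot: [-0.0, 0.999, -0.007, -0.049]
wrist_force: [-4.4, -0.9, 10.2]
opening: 0.001
grasp_force: 4.6
```

Emit:
{"api": "play_rows", "payload": {
  "xyz": [
    [-4.5,0,4],
    [-9,0,9],
    [-13.5,0,14],
    [-17.5,0,19],
    [-21.5,0,24.5],
    [-25,0,30],
    [-28.5,0,35],
    [-32,0,41],
    [-35,0,47],
    [-38,0,52.5]
  ],
  "rot": [
    [0,0.032,0],
    [0,0.064,0],
    [0,0.096,0],
    [0,0.128,0],
    [0,0.16,0],
    [0,0.192,0],
    [0,0.224,0],
    [0,0.256,0],
    [0,0.288,0],
    [0,0.32,0]
  ],
  "grip": [0,0,0,0,0,0,0,0,0,0]
}}

```text
time_s: 5.2
eef_pos: [0.5921, 0.0844, 0.1966]
eef_rot: [0.001, 0.994, -0.007, 0.11]
wrist_force: [-16.4, -0.8, 19.8]
opening: 0.004
grasp_force: 11.7
```

Run:
```python
from h import *
c=vision.camera("side");cv2.imwrite("pics/mid.png",cv2.resize(c["color"][130:330,190:400,::-1],None,fx=2.9,fy=2.9,interpolation=cv2.INTER_CUBIC))
np.savez("side2.npz",**c);o=readout.get_obs();print(o["wrist_force"],o["torque"],o["eef_pos"])
```

```text
[-9.71556034 -1.55966154 10.15702479] [-0.29432683  1.43784019 -0.08100264] [0.59114089 0.08447641 0.19512781]
```

View pics/mid.png

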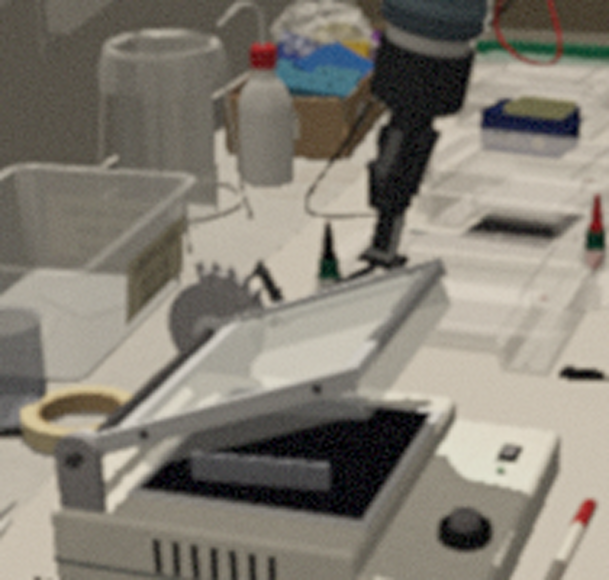

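The shield is down to about 0.35 rad and following. The useful force is right, but the pad is dragging the tip frontward, so I'll shift the rest of the arc a few mm to the front and slow it slightly.

Emit:
{"api": "play_rows", "payload": {
  "xyz": [
    [-5,0,4],
    [-9.5,0,8.2],
    [-14,0,12.5],
    [-18,0,17],
    [-21.4,0,21.6],
    [-24.4,0,26.4],
    [-27.3,0,31.4],
    [-30,0,36.5],
    [-32.5,0,41.6],
    [-34.8,0,46]
  ],
  "rot": [
    [0,0.028,0],
    [0,0.056,0],
    [0,0.084,0],
    [0,0.112,0],
    [0,0.14,0],
    [0,0.168,0],
    [0,0.196,0],
    [0,0.224,0],
    [0,0.252,0],
    [0,0.28,0]
  ],
  "grip": [0,0,0,0,0,0,0,0,0,0]
}}

```text
time_s: 6.5
eef_pos: [0.5706, 0.0848, 0.1434]
eef_rot: [0.002, 0.968, -0.007, 0.25]
wrist_force: [-1.3, 0.9, 6.1]
opening: -0.001
grasp_force: 2.8
```

Emit:
{"api": "play_rows", "payload": {
  "xyz": [
    [-0.7,0,1],
    [-1.4,0,2],
    [-2,0,3],
    [-2.7,0,4],
    [-3.3,0,5],
    [-3.3,0,5],
    [-3.3,0,5],
    [-3.3,0,5],
    [-3.3,0,5],
    [-3.3,0,5]
  ],
  "rot": [
    [0,0,0],
    [0,0,0],
    [0,0,0],
    [0,0,0],
    [0,0,0],
    [0,0,0],
    [0,0,0],
    [0,0,0],
    [0,0,0],
    [0,0,0]
  ],
  "grip": [0,0,0,0,0,0,0,0,0,0]
}}

```text
time_s: 7.75
eef_pos: [0.5695, 0.0848, 0.138]
eef_rot: [0.002, 0.969, -0.007, 0.248]
wrist_force: [-23.7, -2.6, 29.8]
opening: 0.002
grasp_force: 19.5
```

Run:
```python
from h import *
c=vision.camera("side");cv2.imwrite("pics/end.png",cv2.resize(c["color"][170:340,190:400,::-1],None,fx=3.4,fy=3.4,interpolation=cv2.INTER_CUBIC))
o=readout.get_obs();print(o["wrist_force"],o["eef_pos"])
```

```text
[-24.62667282  -2.32000508  30.91019614] [0.56952676 0.08474087 0.13801777]
```

View pics/end.png

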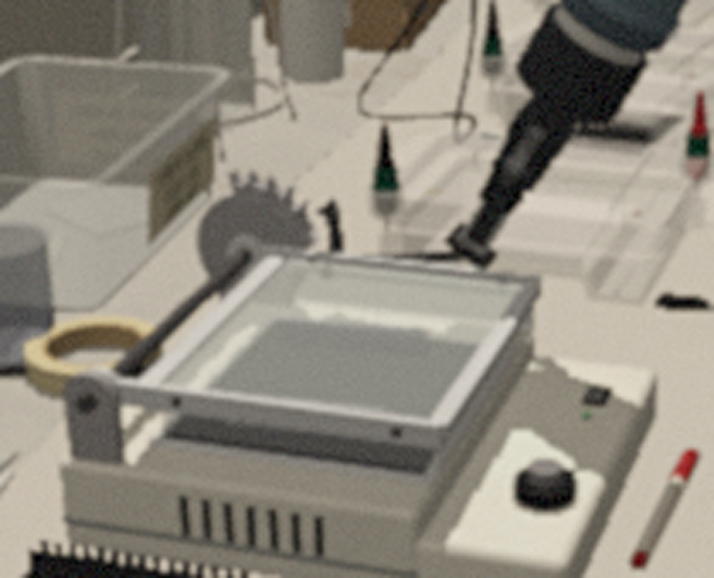

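The picture shows the shield flat and closed (force built up against the stop) with the tip on the pad at (470,245). Next I release the pad, straighten the tool and go over the button.

Emit:
{"api": "play_rows", "payload": {
  "xyz": [
    [1,0,-4],
    [1,0,-14],
    [0,0,-35],
    [0,0,-70],
    [-5,-20,-100],
    [-15,-60,-110],
    [-25,-105,-119],
    [-35,-150,-119],
    [-35,-196,-119],
    [-35,-196,-119]
  ],
  "rot": [
    [0,0,0],
    [0,0,0],
    [0,0,0],
    [0,-0.05,0],
    [0,-0.15,0],
    [0,-0.25,0],
    [0,-0.35,0],
    [0,-0.45,0],
    [0,-0.5,0],
    [0,-0.5,0]
  ],
  "grip": [0,0,0,0,0,0,0,0,0,0]
}}

```text
time_s: 9.05
eef_pos: [0.4841, 0.2842, 0.2224]
eef_rot: [0.0, 1.0, -0.006, -0.001]
wrist_force: [-0.3, -0.9, 0.0]
opening: 0.001
grasp_force: 0.0
```

Run:
```python
from h import *
o=readout.get_obs();print(o["wrist_force"],o["eef_pos"],o["eef_rot"])
c=vision.camera("side");P,_,_=cloud(c)
cv2.imwrite("pics/closed.png",cv2.resize(c["color"][150:340,190:400,::-1],None,fx=3.1,fy=3.1,interpolation=cv2.INTER_CUBIC))
```

```text
[-0.27287019 -0.88384207  0.03550411] [0.48405403 0.28421589 0.22235013] [ 3.01491351e-05  9.99981413e-01 -6.01742233e-03 -9.81038050e-04]
```

View pics/closed.png

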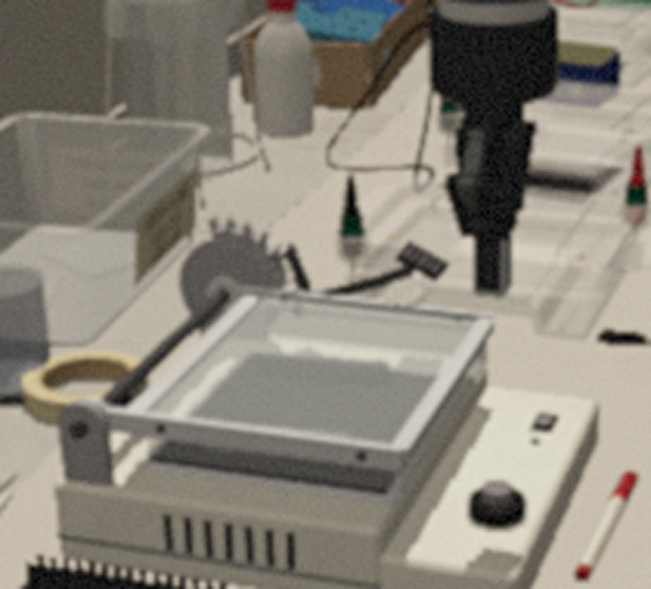

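The shield stays closed with the pad sprung back. The tool is vertical near the button, so I press now.

Emit:
{"api": "play_rows", "payload": {
  "xyz": [
    [-6,3,30],
    [-6,3,70],
    [-6,3,105],
    [-6,3,120],
    [-6,3,126],
    [-6,3,129],
    [-6,3,132],
    [-6,3,134.5],
    [-6,3,137],
    [-6,3,137]
  ],
  "rot": [
    [0,0,0],
    [0,0,0],
    [0,0,0],
    [0,0,0],
    [0,0,0],
    [0,0,0],
    [0,0,0],
    [0,0,0],
    [0,0,0],
    [0,0,0]
  ],
  "grip": [0,0,0,0,0,0,0,0,0,0]
}}

```text
time_s: 10.35
eef_pos: [0.4791, 0.2793, 0.0865]
eef_rot: [-0.0, 1.0, -0.008, 0.001]
wrist_force: [0.8, 0.4, 2.5]
opening: 0.001
grasp_force: 1.5
```

Emit:
{"api": "play_rows", "payload": {
  "xyz": [
    [0,0,1],
    [0,0,2],
    [0,0,3],
    [0,0,3.5],
    [0,0,3.5],
    [0,0,3.5],
    [0,0,3.5],
    [0,0,3.5],
    [0,0,3.5],
    [0,0,3.5]
  ],
  "rot": [
    [0,0,0],
    [0,0,0],
    [0,0,0],
    [0,0,0],
    [0,0,0],
    [0,0,0],
    [0,0,0],
    [0,0,0],
    [0,0,0],
    [0,0,0]
  ],
  "grip": [0,0,0,0,0,0,0,0,0,0]
}}

```text
time_s: 11.6
eef_pos: [0.4792, 0.2793, 0.0847]
eef_rot: [-0.0, 1.0, -0.007, 0.001]
wrist_force: [-5.1, -2.8, 18.3]
opening: 0.006
grasp_force: 9.4
```

Force has risen to 18 N, so the button is at its stop. Releasing and retreating.

Emit:
{"api": "play_rows", "payload": {
  "xyz": [
    [0,0,-2],
    [0,0,-6],
    [0,0,-15],
    [0,0,-35],
    [0,0,-70],
    [0,0,-110],
    [-10,20,-140],
    [-20,60,-150],
    [-30,100,-150],
    [-30,100,-150]
  ],
  "rot": [
    [0,0,0],
    [0,0,0],
    [0,0,0],
    [0,0,0],
    [0,0,0],
    [0,0,0],
    [0,0,0],
    [0,0,0],
    [0,0,0],
    [0,0,0]
  ],
  "grip": [0,0,0,0,0,0,0,0,0,0]
}}

```text
time_s: 12.85
eef_pos: [0.4459, 0.1777, 0.2324]
eef_rot: [0.0, 1.0, -0.009, -0.001]
wrist_force: [0.2, 0.2, -0.0]
opening: -0.001
grasp_force: 0.0
```

Run:
```python
from h import *
c=vision.camera("side");cv2.imwrite("pics/fin.png",c["color"][150:480,100:460,::-1].repeat(1,0))
P,_,_=cloud(c)
u,v=map(int,np.round(project(c,(.477,.281,.07))));print(np.median(P[v-2:v+3,u-2:u+3].reshape(-1,3),0))
print(readout.get_obs()["wrist_force"])
```

```text
[0.47769579 0.28135308 0.06851932]
[ 0.09268821  0.28262983 -0.70906114]
```

View pics/fin.png

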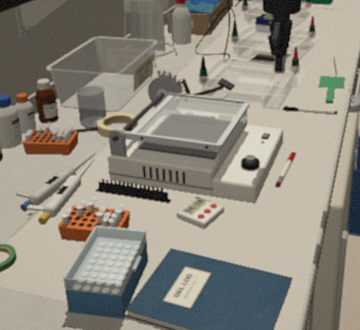

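The shield is closed, the button is back up, the bystanders have not moved, and the arm is clear.

```bash
python3 -c "
from bench import ctrl
print(ctrl.hand_in())"
```

```text
the job is handed in; nothing more can be done
None
```

The shield is fully closed, with the pawl pad held down the whole way. After that I pressed the lamp button to its stop and it came back up; nothing else looks moved in the last picture, and the job was handed in about 13 s in. Peak force was about 39 N at the fingertips, when I pushed the shield lightly onto its closed stop.

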